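# Shut a control box and lock its quarter-turn stud

## Robot

A 7-joint arm with a two-finger parallel gripper is mounted at the origin on a cart in front of the work surface, level with it; the furniture and walls round the work are solid. World frame = base frame: x ahead of the robot, y to its left, z up, the work surface at z = 0. Lengths are in m, angles in degrees, forces in N, time in s.
With the tool pointing down it reaches from about 0.4 to 0.85 m from the base axis. Payload 10.4 kg.
Tool frame: the origin (TCP) lies between the finger pads; the fingertips stand 14 mm ahead of it and the grasp point (between the pads) lies 5 mm behind it (manip.tip_extent is the distance from the TCP to the fingertips, in m); z points along the fingers, y is the line along which they close (so a half turn about z gives the same grasp; the last joint's range is limited). The gripper opens to 87 mm and grips with 3 to 60 N. Pads are 19 mm wide; open, the fingers measure 117 mm over their backs; the gripper's body (75 mm by 190 mm) begins 51 mm behind the grasp point.
Start: joints at [71.986, 19.034, -3.707, 83.658, 1.238, 77.344, -5.071], TCP at [0.18, -0.599, 0.237] pointing down, gripper open.
Joint ranges: [-148.97, 148.97], [-28.65, 121.19], [-84.17, 76.75], [9.2, 138.47], [-72.65, 252.65], [3.7, 117.97], [-149.18, 149.18]. Speed limits (degrees/s): [127.2, 127.2, 159.86, 159.86, 180, 180, 180].

## Interface

Orientations are given as [roll, pitch, yaw] about the fixed x, y, z axes, in that order (R = Rz(yaw) Ry(pitch) Rx(roll)).
In Python, from rig import telemetry, eyes, order, manip gives the robot as it stands.
- The arm moves only by the shell command python3 -m jog 'ROWS' [OPENING]. ROWS is JSON, a list of rows, each an object with "linear": the shift along the tool's x, y, z in units of 50 mm (1.0 is 50 mm), a list of three; "yaw": the turn about the tool's z in units of 8 degrees (1.0 is 8 degrees). In form: [{"linear": [x, y, z], "yaw": yaw}, ...]. A call has 1 to 10 rows; each row shifts and turns the commanded pose from where the row before left it, along the tool's axes as they then stand; what a row does not reach is not made up. A row lasts 1/10 s, in which the tool goes at most 50 mm and 8.59 degrees, less where a joint would pass 70% of its speed; a pose out of reach is approached as far as the arm can. A call is refused whole if a number of a shift passes 1 or a number of a turn 1, either way. A call with a gripper value outside its range is refused whole. OPENING is the closure, from 0 (fully open) to 1 (shut), set as the call begins (- or left out, the last holds). The fingers move at their own pace and stop on an object; the grip force is fixed at half the most. Time passes only in rows, so rows that do not move let the fingers close. It gives the time, the measured TCP pose, the force, the opening and the grip force at its end, in the units of the state.
- telemetry.observe(): the state, without advancing time (a new reading comes with each control period).
- eyes.snapshot(name): name is "side" or "top" or "wrist"; returns a dict with "frame" (384x512x3 uint8, red, green, blue), "fx", "fy", "cx", "cy" (pixels), "R" (3x3) and "t" (3): a world point X has camera coordinates R X + t; the wrist camera has in their place "tool_from_camera" (4x4, takes a point from camera to tool coordinates, whose origin is the TCP and whose axes are the flange's). Camera axes: x right, y down, z forward; pixel columns grow to the right and rows downward; lengths in m; the calibration is good to about 2 mm. A picture is of the moment at which its call begins: read the wrist's pose just before it. There is no depth.
- order.close_job(): hands the job in; it is judged then, once.
Trained networks look in a picture, given as the dict that the camera call returned (one of the last four; its "shot" number tells which), for a name from the list of things; names that differ only in an ending like _2 or _b are one class to them, and where a whole thing is asked for, a point or a joint stands for the part that bears it (a point fixed in the world has none). Each returns a list of dicts, best first, with "score" (0 to 1); they miss things now and then, are a little off and sometimes report something else, mostly with a low value. They report only what shows in the picture. A call takes as long as a camera call.
- eyes.search_frame(picture, thing): "bbox" ([left, top, right, bottom] in pixels, round what is visible of it).
The state is a dict: "t": time; "joint_pos": joint angles; "qd": joint speeds; "effort": joint torques, N m; "position": TCP position; "tcp_rot": TCP orientation; "contact_force": force on the tool from outside, world axes, zero at the start; "torque": the same for the moment, N m; "grip_width": finger opening in m; "grip_force": force on a finger pad.
Only numpy, scipy, OpenCV 4.12 (cv2) and the standard library are available. Lean on these libraries where they do the work, as an engineer would, in place of code of your own. Each camera call takes 0.05 s, during which the arm holds its last target. There are 200 camera calls.

## Task

Shut the cover of the grey control box and fasten it with its sprung quarter-turn stud: push the stud in, turn it a quarter turn clockwise and let it spring back up into its lock, so that it stays locked when you let go. How deep the stud has to go differs from box to box and cannot be seen, so push and turn gently, by feel, and never force it against its socket; leave the two small tins and the tape measure where they stand.

Things in the scene. Friction and masses are not known exactly. Their poses are not given: they have to be found in the camera images.
- control_box: Grey painted steel box, 150 (its x) x 120 (its y) x 60 mm high, fixed to the bench by four lugs (which reach 77 mm to either side in y); turned by up to 0.3 rad. Origin: centre of its underside, z up. Its cover is hinged along its +x (far) top edge at x = +75, z = 60 mm.
- cover (a joint): Opening angle of the grey cover plate, rad: 0 = shut, starts 0.4 to 0.75, rises to 1.2. The plate is 156 x 126 x 5 mm; its underside lies at the box's z = 60 mm and its top at 65 mm when shut. Its stiff hinge keeps it wherever it is left; 0.3 N m (about 3 to 4 N pressed down 80 mm from the hinge) closes it.
- cover_lip (a point): Centre of the top of the small lip on the cover's free edge, 158 mm from the hinge axis. z is normal to the cover, x points to the hinge.
- stud_in (a joint): Depth of the stud, m: 0 = sprung out, limit 0.0235. Spring 2.7 N at 0, plus 0.45 N per mm (13 N at most). It can be turned only within 2 mm of the socket's bottom, which is met at 13 to 22 mm, hidden and different each time; there the force rises steeply. Locked, it rests 5 mm above the bottom. Released unlocked, it turns back and springs out by itself.
- stud_turn (a joint): Turn of the stud, rad: 0 = open (wing along the box's x), grows clockwise seen from above, hard stop at 1.6. Turn it beyond about 1.45, then let it up 3 mm into its lock notches, where a light return spring (under 0.06 N m) leaves it at about 1.4. Not pushed in far enough, it is blocked at about 0.2.
- stud_grip (a point): Point on the stud's axis in its black wing, 49 mm above the cover's underside when out; sinks with the stud. Wing: 40 mm long (point's x), 12 thick (y), 24 high, top 10 mm above this point, on a 52 mm round flange whose top is 14 mm below this point and turns with it. Cover shut and stud open: its axes are the box's and it stands at the box's x = -40 mm, y = 0, z = 109 mm.
- receiver: Steel bracket with the slotted socket inside the box under the stud, hidden once the cover is shut. Origin: on the stud's axis, in the plane of the box's underside; it does not show how deep the socket sits. It must not be pressed with more than 18 N, downwards (on top of the spring) or in turning a stud that is blocked.
- pot_white: White tin of 71 mm diameter, 75 mm high, standing on the bench to the right of the box; bystander. Origin: centre of its underside.
- pot_grey: Grey tin of 63 mm diameter, 60 mm high, standing farther to the right of the box; bystander. Origin: centre of its underside.
- tape_measure: Yellow tape measure, 62 x 91 x 35 mm, lying behind the box; bystander. Origin: centre of its underside.

How it is judged:
By the outcome, as a careful person would: the job done as asked, in the order asked, and still so for the second after the job is handed in, with the robot touching nothing.
It also fails if it takes over 67 s, if anything falls off the work surface, if the arm or the gripper's body presses on something with over 40 N, if the wrist force passes 120 N, or if a joint passes its speed limit or range.

## Working session

There is one attempt and no reset: what is moved stays moved. The work goes in short steps, Python scripts to look and compute and a shell command to move; the robot and the scene stay as the last step left them, time stands still between calls to the robot, and variables do not carry over. Pictures are saved under pics/ and viewed, at most 10 in all, crops included, and the job is handed in when it is done.

```bash
ls; mkdir -p pics
cat > h.py <<'E'
import cv2,numpy as np
from rig import telemetry,eyes,order,manip
def st():
    s=telemetry.observe();print({k:np.round(s[k],3).tolist() for k in("t","position","tcp_rot","contact_force","torque","grip_width","grip_force")});return s
def save(p,n): cv2.imwrite(f"pics/{n}.png",cv2.cvtColor(np.array(p["frame"]),cv2.COLOR_RGB2BGR))
E
python3 - <<'E'
from h import *
s=st()
P=[]
for c in("top","side"):
    p=eyes.snapshot(c);save(p,c+"0");P.append(np.array(p["frame"]))
    R=np.array(p["R"]);print(c,p["fx"],p["cx"],p["cy"],"cam",-R.T@p["t"],R.tolist())
    for n in("control_box","cover","cover_lip","stud_grip","stud_in","pot_white","pot_grey","tape_measure"):
        print(n,[(np.round(d["bbox"]).tolist(),round(d["score"],2)) for d in eyes.search_frame(p,n)[:2]])
E
```

```text
pics
{'t': 0.0, 'position': [0.18, -0.598, 0.236], 'tcp_rot': [-179.92, 0.003, 16.719], 'contact_force': [-0.115, 1.0, -0.117], 'torque': [-0.016, 0.009, 0.019], 'grip_width': 0.087, 'grip_force': 0.0}
top 379.8638726642217 251.4017175668219 193.04071101149708 cam [0.47021441 0.03029499 0.92383109] [[0.026935324787782523, -0.999118899514429, 0.03218560099878499], [-0.996890988433586, -0.029232354717749133, -0.07316984773500357], [0.07404623865183553, -0.030114681979592883, -0.9968000102682499]]
control_box [([146.0, 162.0, 221.0, 238.0], 0.89)]
cover [([145.0, 164.0, 213.0, 227.0], 0.85)]
cover_lip [([145.0, 165.0, 215.0, 229.0], 0.87)]
stud_grip [([165.0, 182.0, 194.0, 209.0], 0.8), ([172.0, 113.0, 210.0, 142.0], 0.74)]
stud_in [([168.0, 182.0, 194.0, 210.0], 0.96)]
pot_white [([263.0, 245.0, 299.0, 276.0], 0.89)]
pot_grey [([298.0, 245.0, 329.0, 277.0], 0.64)]
tape_measure [([172.0, 111.0, 211.0, 142.0], 0.72)]
side 407.2465613108227 253.114269214913 196.64036835709248 cam [ 0.41669863 -0.47124223  0.79697995] [[0.9726886608099929, -0.23205983592442705, 0.005000168236236549], [-0.18596162151381526, -0.7919958976425576, -0.5815159270744972], [0.13890660335497088, 0.5647041089527216, -0.813519652421684]]
control_box [([201.0, 114.0, 266.0, 206.0], 0.78)]
cover [([202.0, 115.0, 268.0, 176.0], 0.8), ([221.0, 122.0, 240.0, 140.0], 0.44)]
cover_lip [([201.0, 115.0, 270.0, 178.0], 0.9), ([196.0, 115.0, 270.0, 204.0], 0.22)]
stud_grip [([218.0, 117.0, 243.0, 143.0], 0.78)]
stud_in [([219.0, 120.0, 244.0, 143.0], 0.9)]
pot_white [([175.0, 231.0, 211.0, 278.0], 0.92)]
pot_grey [([183.0, 277.0, 206.0, 318.0], 0.56)]
tape_measure [([290.0, 142.0, 316.0, 166.0], 0.59)]
```

Run:
```python
import cv2,numpy as np
a=cv2.imread("pics/top0.png")[100:290,120:340];b=cv2.imread("pics/side0.png")[90:330,160:340]
a=cv2.resize(a,None,fx=2,fy=2,interpolation=3);a=cv2.resize(cv2.imread("pics/top0.png")[150:250,130:240],(440,400),interpolation=3);b=cv2.resize(cv2.imread("pics/side0.png")[105:215,190:280],(327,400),interpolation=3)
cv2.imwrite("pics/both0.png",np.hstack([a,b]))
```

```text
(no output)
```

View pics/both0.png

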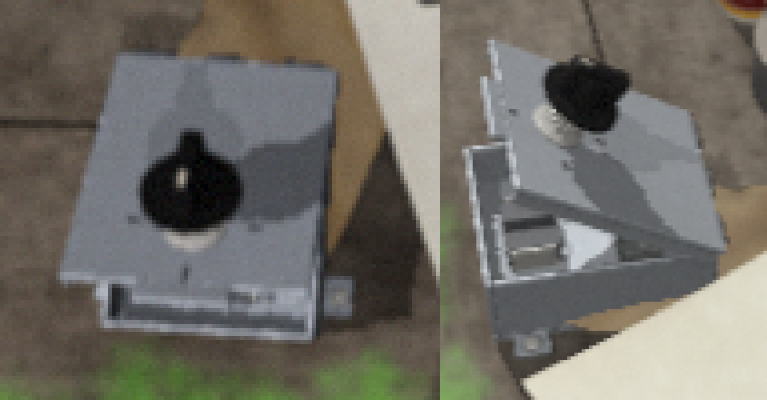

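View pics/top0.png

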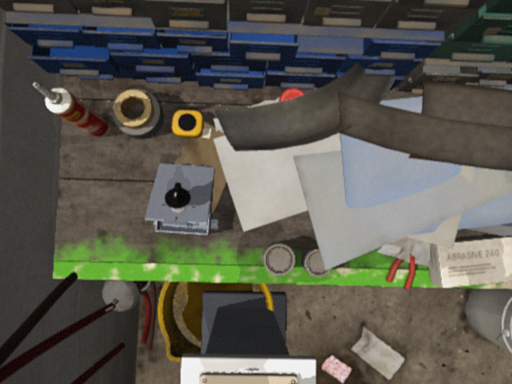

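The top view shows the box at about (146–221, 162–238), with its cover partly open, the hinge on the far side and the stud at (178, 196). The tins are at (279, 260) and (315, 261), and the tape is at (187, 123). Next I'll fit the box pose to the corners I read off and overlay the result.

```bash
cat > fit.py <<'E'
from h import *
from scipy.optimize import least_squares
def proj(p,X): 
    c=np.array(p["R"])@X.T+np.array(p["t"])[:,None]
    return np.c_[p["fx"]*c[0]/c[2]+p["cx"],p["fy"]*c[1]/c[2]+p["cy"]]
def cov(q,X):  # hinge frame -> box frame
    c,s=np.cos(q),np.sin(q);X=np.atleast_2d(X)
    # x negative goes up with q
    return np.c_[X[:,0]*c+X[:,2]*s, X[:,1], -X[:,0]*s+X[:,2]*c]+[.075,0,.06]
def box(v,X):
    c,s=np.cos(v[2]),np.sin(v[2]);X=np.atleast_2d(X)
    return np.c_[X[:,0]*c-X[:,1]*s+v[0],X[:,0]*s+X[:,1]*c+v[1],X[:,2]]
E
cat > f1.py <<'E'
from fit import *
T=eyes.snapshot("top");S=eyes.snapshot("side")
C=np.array
obs=[(T,1,(0,.063,.005),(158.7,163)),(T,1,(0,-.063,.005),(214.5,167.5)),(T,1,(-.156,.063,.0025),(145,220.5)),
(S,1,(-.156,.063,.005),(203.5,115.5)),(S,1,(-.156,-.063,.003),(212,157)),(S,1,(0,.063,.005),(258.8,134.5)),(S,1,(0,-.063,.003),(269,173.5)),
(S,0,(-.075,-.06,0),(205,198)),(T,0,(-.075,-.06,0),(208.7,234.5)),(T,0,(-.075,.06,0),(156,231.5)),
(T,1,(-.115,0,.049),(178.5,196)),(S,1,(-.115,0,.045),(231,131))]
def res(v):
    return np.concatenate([(proj(p,box(v,cov(v[3],X) if k else X))[0]-np.array(u)) for p,k,X,u in obs])
r=least_squares(res,[.5,.2,0,.5],loss="soft_l1")
print(r.x,np.round(res(r.x).reshape(-1,2),1).tolist())
np.save("pose.npy",r.x);v=r.x
out=[]
for p,(x0,y0,w,h) in((T,(130,150,110,100)),(S,(190,105,90,110))):
    k=4;im=cv2.resize(cv2.cvtColor(np.array(p["frame"]),cv2.COLOR_RGB2BGR)[y0:y0+h,x0:x0+w],None,fx=k,fy=k,interpolation=2)
    f=lambda X:np.int32(np.round((proj(p,X)-[x0-.5,y0-.5])*k))
    q=[(-1,-1),(-1,1),(1,1),(1,-1)]
    for z,col in((0,(0,0,255)),(.06,(0,200,255))): cv2.polylines(im,[f(box(v,[(a*.075,b*.06,z) for a,b in q]))],True,col,1)
    for z in(0,.005): cv2.polylines(im,[f(box(v,cov(v[3],[(-.078+a*.078,b*.063,z) for a,b in q])))],True,(0,255,0),1)
    cv2.polylines(im,[f(box(v,cov(v[3],[(-.135,0,.059),(-.095,0,.059),(-.095,0,.035),(-.135,0,.035)])))],True,(255,0,255),1)
    out.append(cv2.copyMakeBorder(im,0,440-h*k,0,0,0))
cv2.imwrite("pics/ov.png",np.hstack(out))
E
python3 f1.py
```

```text
[ 0.51621791  0.15741437 -0.05159844  0.58909293] [[-0.0, -0.4], [-0.3, -0.4], [-1.5, -0.2], [-0.9, 0.3], [-3.3, 0.7], [-0.7, 0.8], [-1.1, 1.5], [-0.3, 1.1], [0.6, -1.1], [3.4, -2.0], [-2.2, -3.3], [0.1, -2.1]]
```

View pics/ov.png

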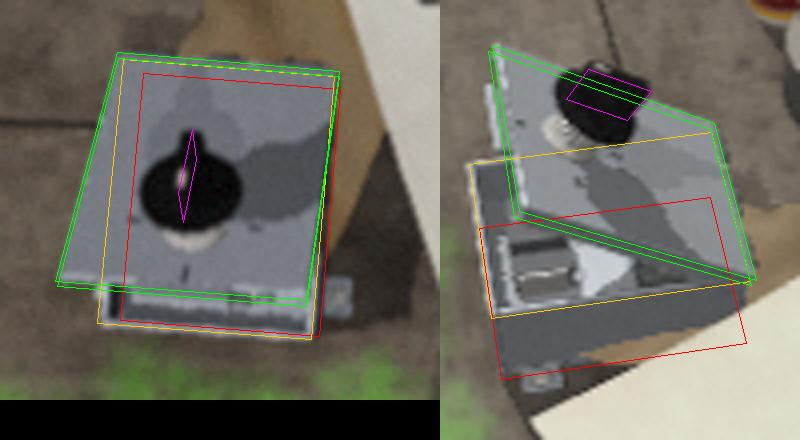

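The overlay matches. The box is near (0.516, 0.157), yaw about -3°, cover about 0.59 rad. The front corner I took as the bottom is actually the rim, so I'll refit with that fixed and start approaching.

```bash
sed -i 's|(T,0,(-.075,.06,0),(156,231.5))|(T,0,(-.075,.06,.06),(154.6,230.8)),(T,0,(-.075,-.06,.06),(208,234.5)),(S,0,(-.075,.06,.06),(197.3,145.7)),(S,0,(-.075,-.06,.06),(203,184))|; s|(T,0,(-.075,-.06,0),(208.7,234.5)),||;s|(T,1,(-.115,0,.049),(178.5,196)),(S,1,(-.115,0,.045),(231,131))|(T,1,(-.135,0,.059),(178,185))|' f1.py
sed -i 's|(T,1,(-.135,0,.059),(178,185))|(S,0,(-.075,-.06,0),(205,198.5))|' f1.py
python3 f1.py; python3 -m jog '[{"linear":[0.72,-0.5,-0.05],"yaw":0},{"linear":[0.72,-0.5,-0.05],"yaw":0},{"linear":[0.72,-0.5,-0.05],"yaw":0},{"linear":[0.72,-0.5,-0.05],"yaw":0},{"linear":[0.72,-0.5,-0.05],"yaw":0},{"linear":[0.72,-0.5,-0.05],"yaw":0},{"linear":[0.72,-0.5,-0.05],"yaw":0},{"linear":[0.72,-0.5,-0.05],"yaw":0},{"linear":[0.72,-0.5,-0.05],"yaw":0},{"linear":[0.72,-0.5,-0.05],"yaw":0}]' 1; python3 -m jog '[{"linear":[0,0,0],"yaw":-1},{"linear":[0,0,0],"yaw":-1},{"linear":[0,0,0],"yaw":-1},{"linear":[0,0,0],"yaw":-1},{"linear":[0,0,0],"yaw":-1},{"linear":[0,0,0],"yaw":-1},{"linear":[0,0,0],"yaw":-1},{"linear":[0,0,0],"yaw":-1},{"linear":[0,0,0],"yaw":-1},{"linear":[0,0,0],"yaw":-1}]'; python3 -c "
from h import *
s=st();print(np.round(s['joint_pos'],1))"
```

```text
[ 0.51675657  0.15694562 -0.03945611  0.60830613] [[-0.2, -0.4], [-0.4, -1.0], [-1.2, -0.9], [-0.3, -0.3], [-1.8, 0.2], [-0.8, 0.7], [-0.6, 1.2], [0.3, 1.5], [-0.2, -0.5], [-0.2, -0.7], [-0.5, 0.2], [-0.1, 0.3], [0.3, 1.0]]
t: 2.1
position: [0.4535, -0.2541, 0.262]
tcp_rot: [180.0, -0.0, 16.7]
contact_force: [0.7, 0.7, -0.2]
grip_width: 0.015
grip_force: 0.0
t: 3.1
position: [0.4526, -0.2556, 0.2616]
tcp_rot: [180.0, 0.0, 97.0]
contact_force: [0.2, -0.6, 0.2]
grip_width: 0.0004
grip_force: 0.0
{'t': 3.1, 'position': [0.453, -0.256, 0.262], 'tcp_rot': [179.996, 0.013, 97.045], 'contact_force': [0.17, -0.604, 0.155], 'torque': [-0.035, -0.1, -0.01], 'grip_width': 0.0, 'grip_force': 0.0}
[ 49.3   6.7 -26.8  96.1   3.1  77.9  29.1]
```

```bash
python3 -m jog '[{"linear":[0,0,0],"yaw":-1},{"linear":[0,0,0],"yaw":-1},{"linear":[0,0,0],"yaw":-1},{"linear":[0,0,0],"yaw":-1},{"linear":[0,0,0],"yaw":-1},{"linear":[0,0,0],"yaw":-1},{"linear":[0,0,0],"yaw":-1},{"linear":[0,0,0],"yaw":-1},{"linear":[0,0,0],"yaw":-1},{"linear":[0,0,0],"yaw":-1}]'; python3 -m jog '[{"linear":[0,0.82,0],"yaw":0},{"linear":[0,0.82,0],"yaw":0},{"linear":[0,0.82,0],"yaw":0},{"linear":[0,0.82,0],"yaw":0},{"linear":[0,0.82,0],"yaw":0},{"linear":[0,0.82,0],"yaw":0},{"linear":[0,0.82,0],"yaw":0},{"linear":[0,0.82,0],"yaw":0},{"linear":[0,0.82,0],"yaw":0},{"linear":[0,0,0.4],"yaw":0}]';python3 -m jog '[{"linear":[0,0,0.4],"yaw":0},{"linear":[0,0,0.4],"yaw":0},{"linear":[0,0,0.4],"yaw":0},{"linear":[0,0,0],"yaw":0}]'; python3 -c "
from h import *
s=st();print(np.round(s['joint_pos'],1))
p=eyes.snapshot('side');q=eyes.snapshot('top')
save(p,'s1');save(q,'t1')
a=cv2.imread('pics/s1.png')[60:240,160:320];b=cv2.imread('pics/t1.png')[130:280,120:260]
cv2.imwrite('pics/b1.png',np.hstack([cv2.resize(a,(400,450)),cv2.resize(b,(400,450))]))
"
```

```text
t: 4.1
position: [0.4527, -0.2556, 0.2617]
tcp_rot: [-180.0, 0.0, 177.0]
contact_force: [-0.2, -0.2, 0.7]
grip_width: 0.0004
grip_force: 0.0
t: 5.1
position: [0.4743, 0.1193, 0.2438]
tcp_rot: [179.8, 0.3, 177.2]
contact_force: [-0.1, -0.3, -0.5]
grip_width: 0.0005
grip_force: 0.0
t: 5.5
position: [0.4725, 0.1123, 0.1795]
tcp_rot: [-180.0, -0.2, 176.7]
contact_force: [0.9, -0.7, -0.3]
grip_width: 0.0006
grip_force: 0.0
{'t': 5.5, 'position': [0.472, 0.112, 0.18], 'tcp_rot': [-179.963, -0.205, 176.724], 'contact_force': [0.898, -0.691, -0.324], 'torque': [0.086, -0.153, 0.051], 'grip_width': 0.001, 'grip_force': 0.0}
[ 29.9   9.1 -51.9 106.2   7.6  68.5  62.3]
```

View pics/b1.png

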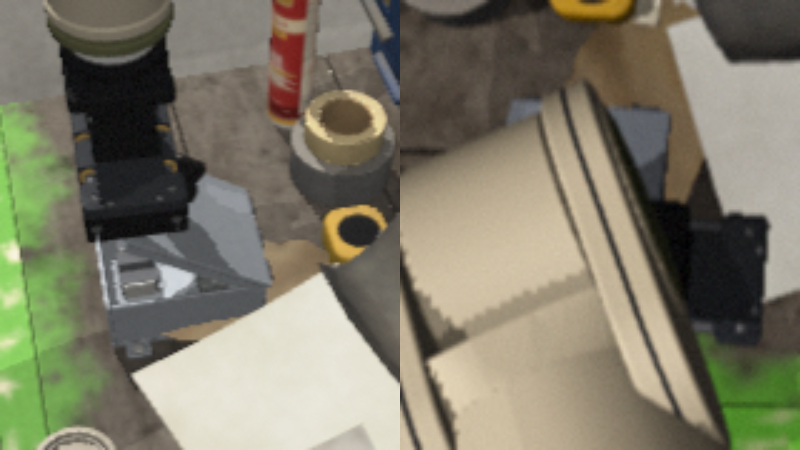

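The side view shows the gripper above the open cover, beside the stud, as planned. I'll press down slowly.

```bash
python3 -m jog '[{"linear":[0,0,0.12],"yaw":0},{"linear":[0,0,0.12],"yaw":0},{"linear":[0,0,0.12],"yaw":0},{"linear":[0,0,0.12],"yaw":0},{"linear":[0,0,0.12],"yaw":0},{"linear":[0,0,0.12],"yaw":0}]';python3 -m jog '[{"linear":[0,0,0.12],"yaw":0},{"linear":[0,0,0.12],"yaw":0},{"linear":[0,0,0.12],"yaw":0},{"linear":[0,0,0.12],"yaw":0}]'; python3 -m jog '[{"linear":[0,0,0.1],"yaw":0},{"linear":[0,0,0.1],"yaw":0},{"linear":[0,0,0.1],"yaw":0},{"linear":[0,0,0.1],"yaw":0}]'
```

```text
t: 6.2
position: [0.4739, 0.1128, 0.1451]
tcp_rot: [-180.0, 0.0, 176.7]
contact_force: [-0.4, 0.2, 1.9]
grip_width: 0.0005
grip_force: 0.6
t: 6.6
position: [0.4738, 0.1128, 0.121]
tcp_rot: [-180.0, 0.0, 176.7]
contact_force: [-0.2, -0.4, 0.6]
grip_width: 0.0005
grip_force: 0.6
t: 7.0
position: [0.4738, 0.1128, 0.1011]
tcp_rot: [-180.0, -0.0, 176.7]
contact_force: [-1.4, -0.4, 1.1]
grip_width: 0.0005
grip_force: 0.5
```

```bash
python3 -m jog '[{"linear":[0,0,0.1],"yaw":0},{"linear":[0,0,0.1],"yaw":0},{"linear":[0,0,0.1],"yaw":0},{"linear":[0,0,0.06],"yaw":0}]';python3 -m jog '[{"linear":[0,0,0.04],"yaw":0},{"linear":[0,0,0.04],"yaw":0}]';python3 -m jog '[{"linear":[0,0,0.04],"yaw":0},{"linear":[0,0,0],"yaw":0}]'
```

```text
t: 7.4
position: [0.4736, 0.1128, 0.083]
tcp_rot: [-180.0, -0.0, 176.7]
contact_force: [-0.7, 1.3, 1.7]
grip_width: 0.0004
grip_force: 0.5
t: 7.6
position: [0.4738, 0.1128, 0.0794]
tcp_rot: [-180.0, 0.0, 176.7]
contact_force: [-1.4, 0.3, 5.0]
grip_width: 0.0004
grip_force: 3.0
t: 7.8
position: [0.474, 0.1128, 0.0791]
tcp_rot: [-179.9, 0.0, 176.7]
contact_force: [-10.1, -3.7, 25.4]
grip_width: 0.0008
grip_force: 12.8
```

The cover is shut: contact at TCP z = 0.079 with a stiff force rise. I'll lift, open the gripper and look at the stud from above it.

```bash
python3 -m jog '[{"linear":[0,0,-0.6],"yaw":0},{"linear":[0,0,-0.6],"yaw":0},{"linear":[0,0,-0.6],"yaw":0},{"linear":[0,0,-0.6],"yaw":0},{"linear":[0,0.3,-0.4],"yaw":0},{"linear":[0,0.3,0],"yaw":0},{"linear":[0,0.3,0],"yaw":0},{"linear":[0,0,0],"yaw":0},{"linear":[0,0,0],"yaw":0}]' 0
cat > look.py <<'E'
from fit import *
import sys
s=st();w=eyes.snapshot("wrist");save(w,"w"+sys.argv[1]);
from scipy.spatial.transform import Rotation as Ro
M=np.eye(4);M[:3,:3]=Ro.from_euler("xyz",s["tcp_rot"],degrees=True).as_matrix();M[:3,3]=s["position"]
C=np.linalg.inv(M@np.array(w["tool_from_camera"]));w["R"]=C[:3,:3];w["t"]=C[:3,3]
v=np.load("pose.npy");
k=1.5;im=cv2.resize(cv2.imread(f"pics/w{sys.argv[1]}.png"),None,fx=k,fy=k)
for X,c in(([(-.075-.006,.063,.065),(-.075-.006,-.063,.065),(.075,-.063,.065),(.075,.063,.065)],(0,255,0)),([(-.06,.006,.119),(-.06,-.006,.119),(-.02,-.006,.119),(-.02,.006,.119)],(255,0,255)),([(-.075,.06,0),(-.075,-.06,0),(.075,-.06,0),(.075,.06,0)],(0,0,255))):
    cv2.polylines(im,[np.int32(np.round(proj(w,box(v,X))*k))],True,c,1)
cv2.imwrite(f"pics/wo{sys.argv[1]}.png",im)
print([(np.round(d["bbox"]).tolist(),round(d["score"],2)) for d in eyes.search_frame(w,"stud_grip")[:2]])
E
python3 look.py 1
```

```text
t: 8.7
position: [0.4763, 0.1574, 0.2173]
tcp_rot: [-180.0, -0.0, 176.8]
contact_force: [-0.1, 0.4, 0.5]
grip_width: 0.0645
grip_force: 0.0
{'t': 8.7, 'position': [0.476, 0.157, 0.217], 'tcp_rot': [-179.988, -0.011, 176.752], 'contact_force': [-0.141, 0.446, 0.466], 'torque': [0.081, -0.128, 0.019], 'grip_width': 0.065, 'grip_force': 0.0}
[([235.0, 167.0, 282.0, 218.0], 0.76)]
```

View pics/wo1.png

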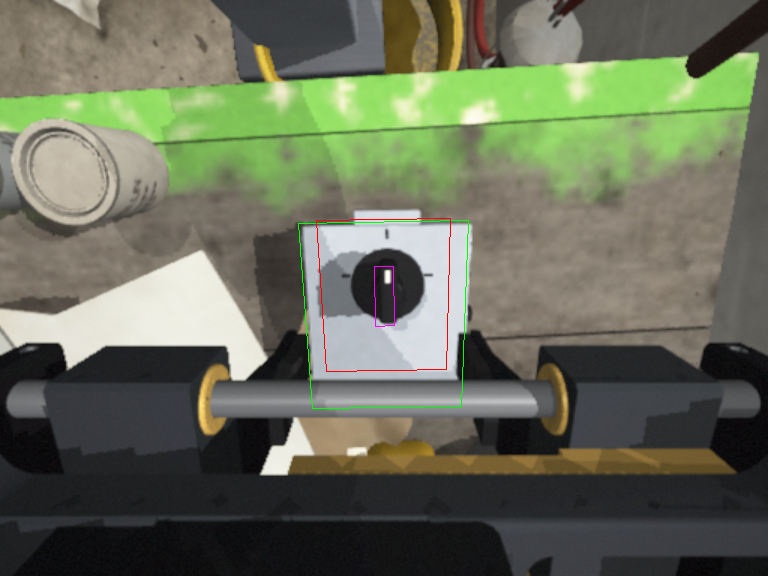

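The cover is shut, and the wing lies along the box's x at about (387, 266–323), roughly 2 mm right of my estimate. I'll shift to match, descend and grip.

```bash
python3 -m jog '[{"linear":[0,0.04,0.4],"yaw":0},{"linear":[0,0,0.4],"yaw":0},{"linear":[0,0,0.4],"yaw":0},{"linear":[0,0,0.4],"yaw":0},{"linear":[0,0,0.3],"yaw":0},{"linear":[0,0,0.1],"yaw":0},{"linear":[0,0,0.1],"yaw":0},{"linear":[0,0,0],"yaw":0}]' 0; python3 -m jog '[{"linear":[0,0,0],"yaw":0},{"linear":[0,0,0],"yaw":0},{"linear":[0,0,0],"yaw":0},{"linear":[0,0,0],"yaw":0},{"linear":[0,0,0],"yaw":0},{"linear":[0,0,0],"yaw":0},{"linear":[0,0,0],"yaw":0},{"linear":[0,0,0],"yaw":0},{"linear":[0,0,0],"yaw":0},{"linear":[0,0,0],"yaw":0}]' 1;python3 -c "
from h import *
st()"
```

```text
t: 9.6
position: [0.4766, 0.1596, 0.1126]
tcp_rot: [-180.0, 0.0, 176.7]
contact_force: [0.6, -0.1, 0.1]
grip_width: 0.0874
grip_force: 0.0
t: 10.6
position: [0.4765, 0.1597, 0.1125]
tcp_rot: [-180.0, 0.0, 176.7]
contact_force: [-0.1, -0.6, 0.5]
grip_width: 0.0152
grip_force: 0.0
{'t': 10.6, 'position': [0.476, 0.16, 0.113], 'tcp_rot': [-179.995, 0.0, 176.719], 'contact_force': [-0.121, -0.606, 0.464], 'torque': [0.155, -0.054, -0.075], 'grip_width': 0.015, 'grip_force': 0.0}
```

```bash
python3 -m jog '[{"linear":[0,0,0],"yaw":0},{"linear":[0,0,0],"yaw":0},{"linear":[0,0,0],"yaw":0},{"linear":[0,0,0],"yaw":0}]' 1;python3 -c "
from h import *
st()"
```

```text
t: 11.0
position: [0.4765, 0.1601, 0.1126]
tcp_rot: [180.0, 0.0, 176.7]
contact_force: [1.4, 2.8, -0.8]
grip_width: 0.0121
grip_force: 30.0
{'t': 11.0, 'position': [0.477, 0.16, 0.113], 'tcp_rot': [179.974, 0.018, 176.739], 'contact_force': [1.438, 2.812, -0.814], 'torque': [0.822, -0.327, 0.064], 'grip_width': 0.012, 'grip_force': 29.987}
```

```bash
python3 -m jog '[{"linear":[0,0,0.03],"yaw":0},{"linear":[0,0,0.03],"yaw":0},{"linear":[0,0,0.03],"yaw":0},{"linear":[0,0,0.03],"yaw":0},{"linear":[0,0,0.03],"yaw":0},{"linear":[0,0,0.03],"yaw":0},{"linear":[0,0,0.03],"yaw":0},{"linear":[0,0,0],"yaw":0}]'; python3 -m jog '[{"linear":[0,0,0.02],"yaw":0},{"linear":[0,0,0],"yaw":0}]'; python3 -m jog '[{"linear":[0,0,0.016],"yaw":0},{"linear":[0,0,0],"yaw":0}]'
```

```text
t: 11.8
position: [0.4767, 0.16, 0.1022]
tcp_rot: [180.0, 0.0, 176.7]
contact_force: [-2.2, 3.3, 7.2]
grip_width: 0.0119
grip_force: 30.0
t: 12.0
position: [0.4766, 0.1601, 0.1012]
tcp_rot: [180.0, 0.0, 176.7]
contact_force: [-1.8, 3.1, 7.8]
grip_width: 0.0115
grip_force: 30.0
t: 12.2
position: [0.4767, 0.1601, 0.1005]
tcp_rot: [180.0, 0.0, 176.7]
contact_force: [-2.1, 3.3, 8.0]
grip_width: 0.0119
grip_force: 30.0
```

```bash
python3 -m jog '[{"linear":[0,0,0.014],"yaw":0},{"linear":[0,0,0],"yaw":0}]'|egrep 'pos|contact'; python3 -m jog '[{"linear":[0,0,0.012],"yaw":0},{"linear":[0,0,0],"yaw":0}]'|egrep 'pos|contact'
```

```text
position: [0.4767, 0.1601, 0.0998]
contact_force: [-2.5, 3.9, 7.6]
position: [0.4767, 0.16, 0.0992]
contact_force: [-2.0, 3.3, 8.1]
```

```bash
python3 -c "
from h import *
st()"
```

```text
{'t': 12.6, 'position': [0.477, 0.16, 0.099], 'tcp_rot': [179.988, 0.026, 176.728], 'contact_force': [-2.003, 3.303, 8.096], 'torque': [0.852, 0.352, 0.078], 'grip_width': 0.012, 'grip_force': 29.997}
```

```bash
python3 -m jog '[{"linear":[0,0,0.014],"yaw":0},{"linear":[0,0,0],"yaw":0}]'|egrep 'pos|contact'; python3 -m jog '[{"linear":[0,0,0.012],"yaw":0},{"linear":[0,0,0],"yaw":0}]'|egrep 'pos|contact'
```

```text
position: [0.4767, 0.1601, 0.0986]
contact_force: [-0.6, 2.6, 7.6]
position: [0.4767, 0.1601, 0.098]
contact_force: [-2.4, 3.4, 9.1]
```

```bash
python3 -m jog '[{"linear":[0,0,0.014],"yaw":0},{"linear":[0,0,0],"yaw":0}]'|egrep 'pos|contact'; python3 -m jog '[{"linear":[0,0,0.012],"yaw":0},{"linear":[0,0,0],"yaw":0}]'|egrep 'pos|contact'
```

```text
position: [0.4767, 0.1601, 0.0973]
contact_force: [-1.3, 4.6, 8.8]
position: [0.4767, 0.1601, 0.0967]
contact_force: [-2.8, 2.9, 10.0]
```

```bash
python3 -m jog '[{"linear":[0,0,0.014],"yaw":0},{"linear":[0,0,0],"yaw":0}]'|egrep 'pos|contact'; python3 -m jog '[{"linear":[0,0,0.012],"yaw":0},{"linear":[0,0,0],"yaw":0}]'|egrep 'pos|contact'
```

```text
position: [0.4767, 0.1601, 0.096]
contact_force: [-1.8, 3.1, 9.6]
position: [0.4767, 0.1601, 0.0955]
contact_force: [-2.8, 3.3, 10.3]
```

```bash
python3 -m jog '[{"linear":[0,0,0.014],"yaw":0},{"linear":[0,0,0],"yaw":0}]'|egrep 'pos|contact'; python3 -m jog '[{"linear":[0,0,0.012],"yaw":0},{"linear":[0,0,0],"yaw":0}]'|egrep 'pos|contact'
```

```text
position: [0.4767, 0.1601, 0.0948]
contact_force: [-2.9, 3.1, 9.9]
position: [0.4767, 0.1601, 0.0942]
contact_force: [-2.9, 3.4, 10.4]
```

```bash
python3 -m jog '[{"linear":[0,0,0.014],"yaw":0},{"linear":[0,0,0],"yaw":0}]'|egrep 'pos|contact'; python3 -m jog '[{"linear":[0,0,0.012],"yaw":0},{"linear":[0,0,0],"yaw":0}]'|egrep 'pos|contact'
```

```text
position: [0.4767, 0.1601, 0.0935]
contact_force: [-2.4, 2.3, 10.6]
position: [0.4767, 0.1601, 0.093]
contact_force: [-2.5, 3.0, 11.4]
```

```bash
python3 -m jog '[{"linear":[0,0,0.014],"yaw":0},{"linear":[0,0,0],"yaw":0}]'|egrep 'pos|contact'; python3 -m jog '[{"linear":[0,0,0.012],"yaw":0},{"linear":[0,0,0],"yaw":0}]'|egrep 'pos|contact'
```

```text
position: [0.4767, 0.1601, 0.0923]
contact_force: [-3.2, 3.1, 10.5]
position: [0.4767, 0.1601, 0.0917]
contact_force: [-2.5, 1.9, 11.3]
```

```bash
python3 -m jog '[{"linear":[0,0,0.012],"yaw":0},{"linear":[0,0,0],"yaw":0}]'|egrep 'pos|contact'; python3 -m jog '[{"linear":[0,0,0.01],"yaw":0},{"linear":[0,0,0],"yaw":0}]'|egrep 'pos|contact'
```

```text
position: [0.4768, 0.1602, 0.0916]
contact_force: [-4.1, 1.9, 17.0]
position: [0.4769, 0.1602, 0.0915]
contact_force: [-6.8, 1.3, 22.2]
```

The bottom is at TCP z of about 0.0916. I'll back off about 1 mm and start turning clockwise gently.

```bash
python3 -m jog '[{"linear":[0,0,-0.034],"yaw":0},{"linear":[0,0,0],"yaw":0}]'|egrep 'pos|contact'; python3 -m jog '[{"linear":[0,0,0],"yaw":0.5},{"linear":[0,0,0],"yaw":0.5},{"linear":[0,0,0],"yaw":0.5},{"linear":[0,0,0],"yaw":0.5},{"linear":[0,0,0],"yaw":0}]';python3 -c "
from h import *
st()"
```

```text
position: [0.4768, 0.1601, 0.0925]
contact_force: [-2.8, 3.5, 11.0]
t: 16.1
position: [0.4768, 0.1602, 0.0924]
tcp_rot: [180.0, 0.0, 160.6]
contact_force: [-3.0, 3.2, 11.1]
grip_width: 0.0117
grip_force: 30.0
{'t': 16.1, 'position': [0.477, 0.16, 0.092], 'tcp_rot': [179.978, 0.043, 160.59], 'contact_force': [-2.969, 3.203, 11.107], 'torque': [0.897, 0.593, -0.03], 'grip_width': 0.012, 'grip_force': 30.006}
```

```bash
python3 -m jog '[{"linear":[0,0,0],"yaw":0.5},{"linear":[0,0,0],"yaw":0.5},{"linear":[0,0,0],"yaw":0.5},{"linear":[0,0,0],"yaw":0.5},{"linear":[0,0,0],"yaw":0.5},{"linear":[0,0,0],"yaw":0.5},{"linear":[0,0,0],"yaw":0.5},{"linear":[0,0,0],"yaw":0.5},{"linear":[0,0,0],"yaw":0}]';python3 -c "
from h import *
st()"
```

```text
t: 17.0
position: [0.4768, 0.1602, 0.0924]
tcp_rot: [180.0, 0.0, 128.6]
contact_force: [-3.3, 2.6, 11.1]
grip_width: 0.0122
grip_force: 30.0
{'t': 17.0, 'position': [0.477, 0.16, 0.092], 'tcp_rot': [179.958, 0.024, 128.593], 'contact_force': [-3.321, 2.594, 11.102], 'torque': [0.857, 0.517, 0.125], 'grip_width': 0.012, 'grip_force': 30.003}
```

```bash
python3 -m jog '[{"linear":[0,0,0],"yaw":0.5},{"linear":[0,0,0],"yaw":0.5},{"linear":[0,0,0],"yaw":0.5},{"linear":[0,0,0],"yaw":0.5},{"linear":[0,0,0],"yaw":0.5},{"linear":[0,0,0],"yaw":0.5},{"linear":[0,0,0],"yaw":0.5},{"linear":[0,0,0],"yaw":0.5},{"linear":[0,0,0],"yaw":0}]';python3 -c "
from h import *
st()"; python3 -m jog '[{"linear":[0,0,0],"yaw":0.4},{"linear":[0,0,0],"yaw":0.4},{"linear":[0,0,0],"yaw":0}]';python3 -c "
from h import *
st()"
```

```text
t: 17.9
position: [0.4768, 0.1602, 0.0925]
tcp_rot: [179.9, -0.0, 96.6]
contact_force: [-3.2, 3.8, 11.0]
grip_width: 0.0116
grip_force: 30.0
{'t': 17.9, 'position': [0.477, 0.16, 0.092], 'tcp_rot': [179.941, -0.007, 96.591], 'contact_force': [-3.151, 3.834, 11.022], 'torque': [0.83, 0.555, 0.06], 'grip_width': 0.012, 'grip_force': 30.008}
t: 18.2
position: [0.4768, 0.1602, 0.0925]
tcp_rot: [179.9, -0.0, 90.2]
contact_force: [-2.5, 3.5, 11.6]
grip_width: 0.0113
grip_force: 30.0
{'t': 18.2, 'position': [0.477, 0.16, 0.092], 'tcp_rot': [179.944, -0.015, 90.219], 'contact_force': [-2.534, 3.459, 11.591], 'torque': [0.891, 0.584, 0.078], 'grip_width': 0.011, 'grip_force': 30.009}
```

```bash
python3 -m jog '[{"linear":[0,0,0],"yaw":0.2},{"linear":[0,0,-0.012],"yaw":0},{"linear":[0,0,-0.012],"yaw":0},{"linear":[0,0,-0.012],"yaw":0},{"linear":[0,0,-0.012],"yaw":0},{"linear":[0,0,-0.012],"yaw":0},{"linear":[0,0,0],"yaw":0}]'; python3 -m jog '[{"linear":[0,0,-0.01],"yaw":0},{"linear":[0,0,0],"yaw":0}]';python3 -c "
from h import *
st()"
```

```text
t: 18.9
position: [0.4768, 0.1602, 0.0954]
tcp_rot: [179.9, -0.0, 88.7]
contact_force: [-2.5, 3.0, 9.9]
grip_width: 0.0116
grip_force: 30.0
t: 19.1
position: [0.4768, 0.1602, 0.0959]
tcp_rot: [179.9, -0.0, 88.7]
contact_force: [-2.7, 3.3, 9.5]
grip_width: 0.0121
grip_force: 30.0
{'t': 19.1, 'position': [0.477, 0.16, 0.096], 'tcp_rot': [179.944, -0.02, 88.741], 'contact_force': [-2.686, 3.296, 9.459], 'torque': [0.851, 0.488, 0.066], 'grip_width': 0.012, 'grip_force': 30.006}
```

Depth is about 4.3 mm above the bottom, past the 3 mm notch entry. I'll rise to the 5 mm rest point and check that the force falls off.

```bash
python3 -m jog '[{"linear":[0,0,-0.01],"yaw":0},{"linear":[0,0,0],"yaw":0}]'|egrep "pos|cont"; python3 -m jog '[{"linear":[0,0,-0.01],"yaw":0},{"linear":[0,0,0],"yaw":0}]'|egrep "pos|cont"
```

```text
position: [0.4768, 0.1602, 0.0964]
contact_force: [-1.7, 3.4, 9.7]
position: [0.4768, 0.1602, 0.0967]
contact_force: [-1.9, 4.0, 8.0]
```

```bash
python3 -m jog '[{"linear":[0,0,-0.01],"yaw":0},{"linear":[0,0,0],"yaw":0}]'|egrep "pos|cont"; python3 -m jog '[{"linear":[0,0,0],"yaw":0},{"linear":[0,0,0],"yaw":0},{"linear":[0,0,0],"yaw":0},{"linear":[0,0,0],"yaw":0},{"linear":[0,0,0],"yaw":0},{"linear":[0,0,0],"yaw":0},{"linear":[0,0,0],"yaw":0},{"linear":[0,0,0],"yaw":0},{"linear":[0,0,0],"yaw":0},{"linear":[0,0,0],"yaw":0}]' 0;  python3 -m jog '[{"linear":[0,0,-0.3],"yaw":0},{"linear":[0,0,-0.4],"yaw":0},{"linear":[0,0,-0.5],"yaw":0},{"linear":[0,0,-0.5],"yaw":0},{"linear":[0,0,-0.5],"yaw":0},{"linear":[0,0,-0.3],"yaw":0},{"linear":[0,0,0],"yaw":0}]'; python3 look.py 2
```

```text
position: [0.4767, 0.1601, 0.0969]
contact_force: [-0.5, 5.3, 4.1]
t: 20.7
position: [0.4765, 0.1597, 0.0967]
tcp_rot: [180.0, 0.0, 88.7]
contact_force: [-0.5, 0.1, 0.5]
grip_width: 0.0824
grip_force: 0.0
t: 21.4
position: [0.4775, 0.1604, 0.2249]
tcp_rot: [179.7, -0.1, 88.7]
contact_force: [0.0, -0.2, -0.1]
grip_width: 0.087
grip_force: 0.0
{'t': 21.4, 'position': [0.478, 0.16, 0.225], 'tcp_rot': [179.742, -0.054, 88.731], 'contact_force': [0.039, -0.173, -0.067], 'torque': [0.05, -0.13, -0.005], 'grip_width': 0.087, 'grip_force': 0.0}
[([234.0, 164.0, 278.0, 209.0], 0.72)]
```

View pics/wo2.png

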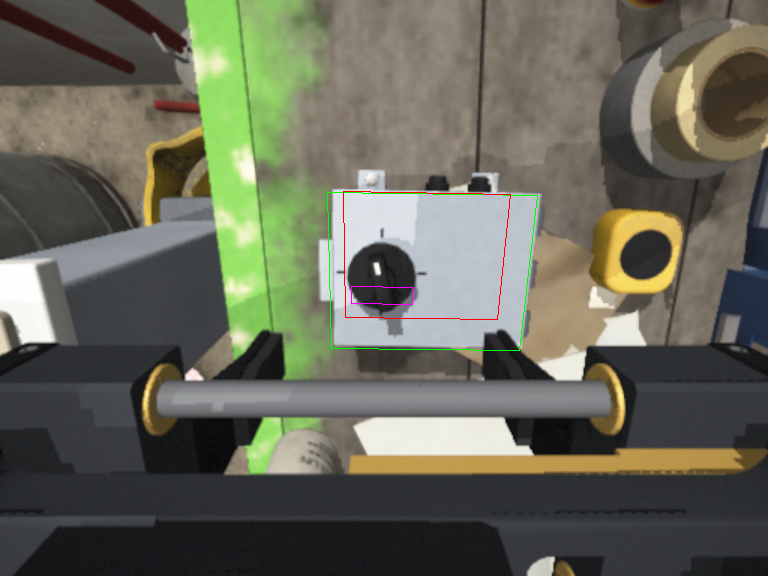

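The picture shows the cover shut and the wing at (380, 275) lying across the box at about 80°, its locked rest angle, with the gripper clear. Handing in.

```bash
python3 -c "
from rig import order
print(order.close_job())"
```

```text
the job is handed in; nothing more can be done
None
```

I shut the cover and locked the stud, and the last picture shows it still locked with the gripper clear; the tins and tape measure weren't touched, and I handed the job in soon after 21.4 s (no verdict was returned).

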